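# Clear the stone from the extractor's gate track and hold the sprung gate half open

## Robot

A 6-joint arm with a two-finger parallel gripper is mounted at the origin on a cart in front of the work surface, level with it; the furniture and walls round the work are solid. World frame = base frame: x ahead of the robot, y to its left, z up, the work surface at z = 0. Lengths are in m, angles in rad, forces in N, time in s.
With the tool pointing down it reaches from about 0.375 to 0.9 m from the base axis. Payload 3.1 kg.
Tool frame: the origin (TCP) lies at the centre of the arm's flange, where the gripper is bolted on; the fingertips stand robot.tip_extent ahead of it and the grasp point (between the pads) lies 164 mm ahead of it (robot.tip_extent is the distance from the TCP to the fingertips, in m); z points along the fingers, y is the line along which they close (so a half turn about z gives the same grasp; the last joint's range is limited). The gripper opens to 87 mm and grips with 3 to 60 N. Pads are 19 mm wide; open, the fingers measure 117 mm over their backs; the gripper's body (75 mm by 190 mm) begins 51 mm behind the grasp point.
Start: joints at [0.992, 0.527, 1.433, -0, 1.181, -0.178], TCP at [0.244, 0.575, 0.405] pointing down, gripper open.
Joint ranges: [-3.08, 3.08], [-0.75, 2.2], [0.22, 2.44], [-1.43, 4.57], [0, 2.65], [-2.85, 2.85]. Speed limits (rad/s): [2.79, 2.79, 3.14, 3.14, 3.14, 3.14].

## Interface

Orientations are given as a unit quaternion [x, y, z, w].
In Python, from rig import get_obs, camera, hand_in, cut_out, robot gives the robot as it stands.
- The arm moves only by the tool step_arm, never from a script. Its argument "rows" is a list of rows, each a list of 6 numbers: the shift along the world's x, y, z in m, then the turn, a rotation vector about the world's x, y, z in degrees. A call has 1 to 12 rows; each row shifts and turns the commanded pose from where the row before left it; what a row does not reach is not made up. A row lasts 1/8 s, in which the tool goes at most 62.5 mm and 10.7 degrees, less where a joint would pass 70% of its speed; a pose out of reach is approached as far as the arm can. A call is refused whole if a number of a shift passes 0.0625 or a number of a turn 10.7, either way. A call with a gripper value outside its range is refused whole. "jaw" is the finger opening in m, from 0 to 0.087, set as the call begins (left out, the last holds). The fingers move at their own pace and stop on an object; "squeeze" is the grip in N (left out, the last holds). Time passes only in rows, so rows that do not move let the fingers close. It gives the time, the measured TCP pose, the force, the opening and the grip force at its end, in the units of the state.
- get_obs(): the state, without advancing time (a new reading comes with each control period).
- camera(name): name is "scene" or "side" or "wrist"; returns a dict with "pixels" (400x640x3 uint8, blue, green, red), "depth" (400x640 float32, m along the optical axis (not along the pixel's ray), 0 where there is no reading), "fov_y" (degrees; the focal length in pixels is half the picture's height over the tangent of half this angle, whatever the lens; pixels are square), "cx", "cy" (the principal point, pixels), "extrinsics" (4x4, takes a point from camera to world coordinates); the wrist camera has in their place "mount" (4x4, takes a point from camera to tool coordinates, whose origin is the TCP and whose axes are the flange's). Camera axes: x right, y up, looking along -z (the intrinsics and any distortion apply to the point x, -y, -z); pixel columns grow to the right and rows downward; lengths in m; the calibration is good to about 2 mm. A picture is of the moment at which its call begins: read the wrist's pose just before it.
- hand_in(): hands the job in; it is judged then, once.
Trained networks look in the newest picture that a camera, given by its name, has taken for a name from the list of things; names that differ only in an ending like _2 or _b are one class to them, and where a whole thing is asked for, a point or a joint stands for the part that bears it (a point fixed in the world has none). Each returns a list of dicts, best first, with "confidence" (0 to 1); they miss things now and then, are a little off and sometimes report something else, mostly with a low value. They report only what shows in the picture. A call takes as long as a camera call.
- cut_out(label, camera): "region" (400x640 bool, what is visible of it) and "extent" ([centre column, centre row, width, height] in pixels, round what is visible of it).
The state is a dict: "time": time; "q": joint angles; "joint_velocities": joint speeds; "joint_torque": joint torques, N m; "position": TCP position; "tool_rot": TCP orientation; "ft_force": force on the tool from outside, world axes, zero at the start; "moment": the same for the moment, N m; "grip_width": finger opening in m; "grip_force": force on a finger pad.
Only numpy, scipy, OpenCV 4.12 (cv2) and the standard library are available. Lean on these libraries where they do the work, as an engineer would, in place of code of your own. Each camera call takes 0.05 s, during which the arm holds its last target. There are 200 camera calls.

## Task

A long polishing stone has been left lying in the track of the dust extractor's self-closing intake gate, where it would jam the gate. First put it back in its own slot in the stone rack, the cradle cut to its length, lying flat on the slot floor; only then slide the gate by its handle to half open and hold it there against its spring for the airflow reading. Finish while still holding the handle with the gate at half travel, and leave the other things where they are.

Things in the scene. Friction and masses are not known exactly. Their poses are not given: they have to be found in the camera images.
- stone: the loose polishing stone: a pink square-edged stick, 12 mm wide (its x), 78 mm long (its y), 10 mm high (z), about 30 g; origin at the centre of its underside. It starts lying on the extractor's deck between the guide rails, crosswise to the track.
- track (a point): middle of the free part of the gate track, on the extractor's deck 60 mm above the work surface; axes as extractor. The free track is 105 mm wide between two guide rails (8 mm high, along y) and, gate shut, 90 mm long: from the 4 mm thick gate plate's front edge 45 mm towards +y to an 8 mm high stop bar 45 mm towards -y.
- cradle_long_seat (a point): centre of the floor of the long slot, where the loose stone's underside belongs. Slot along this point's y, 81 mm long, 15.5 mm wide, 9 mm deep, with 2 mm lead-in bevels; floor 17 mm, rim 26 mm above the work surface. Across its middle a finger gap, 40 mm wide (y within 20 mm), is open right across the cradle in x, its floor 6 mm below the slot's.
- cradle_mid_seat (a point): the same for the middle cradle, slot 76 mm long; it already holds its own stone
- cradle_short_seat (a point): the same for the short cradle, slot 61 mm long; it is empty because its stone is elsewhere
- stone_mid: the other polishing stone, a green stick 12 x 73 x 10 mm that lies in its own slot; origin at the centre of its underside, y along its length; leave it there
- gate (a joint): travel of the steel slide gate in m: 0 shut, 0.04 half open, 0.08 fully open (hard stops). At half open the pointer on the gate meets the middle one of the five marks, 20 mm apart, on the front rail. A spring shuts it: 4.5 N at 0, rising evenly to 10.5 N at half and 16.5 N fully open; let go, it closes by itself.
- gate_grip (a point): middle of the gate's handle, on the axis of a black bar 12 mm in diameter that lies across the track (along this point's x) on two posts 10 mm thick, 35 mm either side of this point. Bar axis 92 mm above the work surface, 28 mm above the gate plate. The gate opens towards this point's -y.
- oil_bottle: oil bottle with a red nozzle, 41 mm across, 104 mm tall, origin at the centre of its foot; a bystander
- black_cup: small black cup, 47 mm across, 48 mm tall, origin at the centre of its foot; a bystander
- marker: marker pen 13 x 121 x 11 mm lying at the right of the extractor, origin at the centre of its underside; a bystander
- extractor: the dust extractor, fixed, a grey steel box 170 x 270 mm with the gate on its deck 60 mm up; origin on the work surface under the middle of the gate track's width. The gate opens towards its -y; +x is the back. Beside the rear rail (x over 68 mm) a spring barrel reaches 81 mm high, behind it (x over 100 mm) the fan housing 110 mm, its gauge 116 mm.
- rack: the stone rack, fixed: an aluminium plate 140 x 116 x 6 mm, origin at the centre of its underside, with three grey plastic cradles (42 mm wide, 104 mm long along y) side by side, 44 mm apart along x, in any order

How it is judged:
On the way, in this order (a step that is already met when the one before it is completed fails the run):
1. the loose stone lies in the long slot, let go, with the gate shut (horizontal distance between stone and cradle_long_seat below 0.005 m and z of stone in the frame of cradle_long_seat between -0.003 and 0.0025 m and angle between the y axis of stone and the y axis of cradle_long_seat, either way round below 0.08 rad and contact force between the fingers and stone below 0.1 N and value of joint gate below 0.008 m), for 0.2 s.
2. the gate is drawn to half open by its handle (value of joint gate between 0.033 and 0.047 m and contact force between the fingers and gate above 4 N), for 0.3 s.
At the end, for the whole second after the job is handed in: Stone flat and at rest in the long slot (within 5 mm, 0.08 rad, underside within 2.5 mm of its floor); the other stone in its slot; gate still at 33 to 47 mm of its 80 mm travel, held by the fingers with over 4 N; bottle, cup and marker within 15 mm of their starts (all of step 2 and velocity of joint gate between -0.01 and 0.01 m/s and horizontal distance between stone and cradle_long_seat below 0.005 m and z of stone in the frame of cradle_long_seat between -0.003 and 0.0025 m and angle between the y axis of stone and the y axis of cradle_long_seat, either way round below 0.08 rad and linear speed of stone below 0.02 m/s and horizontal distance between stone_mid and cradle_mid_seat below 0.006 m and z of stone_mid in the frame of cradle_mid_seat below 0.003 m and distance of each of oil_bottle, black_cup, marker from where it was at the start of the episode below 0.015 m); the arm keeps its last pose, push and grip.
It fails at once if the gate is opened more than 12 mm before the stone is in its slot (value of joint gate above 0.012 m and distance between stone and cradle_long_seat above 0.02 m).
It fails at once if the other stone is knocked out of its slot (distance of stone_mid from where it was at the start of the episode above 0.012 m).
It fails at once if the bottle, the cup or the marker is knocked away (distance of any of oil_bottle, black_cup, marker from where it was at the start of the episode above 0.02 m).
It also fails if it takes over 54 s, if anything falls off the work surface, if the arm or the gripper's body presses on something with over 40 N, if the wrist force passes 120 N, or if a joint passes its speed limit or range.

## Working session

There is one attempt and no reset: what is moved stays moved. The work goes in short steps, Python scripts to look and compute and a tool call to move; the robot and the scene stay as the last step left them, time stands still between calls to the robot, and variables do not carry over. Pictures are saved under pics/ and viewed, at most 10 in all, crops included, and the job is handed in when it is done.

Besides the shell and the picture viewer there is one more tool, called after "Request:" by a JSON object that holds its "op" and its "data", one argument or row to a line. step_arm: Moves the arm, as the interface text tells. Its arguments: {"type":"object","properties":{"rows":{"type":"array"},"jaw":{"type":"number"},"squeeze":{"type":"number"}},"required":["rows"]}

```bash
ls; mkdir -p pics
cat > h.py <<'E'
import numpy as np, cv2
from scipy.spatial.transform import Rotation as R
from rig import get_obs, camera, hand_in, cut_out, robot
def shot(name):
    o=get_obs(); c=camera(name)
    if 'extrinsics' in c: T=np.array(c['extrinsics'])
    else:
        W=np.eye(4); W[:3,:3]=R.from_quat(o['tool_rot']).as_matrix(); W[:3,3]=o['position']; T=W@np.array(c['mount'])
    h=c['pixels'].shape[0]; f=h/2/np.tan(np.radians(c['fov_y'])/2)
    v,u=np.mgrid[:c['depth'].shape[0],:c['depth'].shape[1]]
    d=c['depth']; P=np.stack([(u-c['cx'])/f*d,-(v-c['cy'])/f*d,-d],-1)
    c['P']=P@T[:3,:3].T+T[:3,3]; c['T']=T; c['f']=f; c['ok']=d>0
    return c
def onplane(c,u,v,z):
    r=c['T'][:3,:3]@np.array([(u-c['cx'])/c['f'],-(v-c['cy'])/c['f'],-1]); o=c['T'][:3,3]
    return o+r*(z-o[2])/r[2]
E
python3 - <<'E'
from h import *
print({k:v for k,v in get_obs().items()}); print(robot, getattr(robot,'tip_extent',None))
for n in ['scene','side','wrist']:
    c=shot(n); cv2.imwrite(f'pics/{n}0.png',c['pixels']); print(n,{k:c[k] for k in c if k not in('pixels','depth','P','ok')})
    np.savez(f'{n}0.npz',P=c['P'],d=c['depth'],px=c['pixels'])
    for l in ['stone','stone_mid','rack','extractor','gate','gate_grip','cradle_long_seat','oil_bottle','black_cup','marker']:
        for r in cut_out(l,n)[:2]:
            m=r['region']&c['ok']; print(l,round(r['confidence'],2),np.round(r['extent']),m.sum(),np.round(np.median(c['P'][m],0),3) if m.any() else '')
E
```

```text
pics
{'time': 0.0, 'q': array([ 9.91509961e-01,  5.28447159e-01,  1.43389919e+00,  4.85358886e-06,
        1.18139648e+00, -1.78504873e-01]), 'joint_velocities': array([ 0.00052532,  0.00176083, -0.00048045, -0.00011567, -0.00082594,
       -0.00099445]), 'joint_torque': array([ 9.23877269e-04, -4.40032017e+01, -1.76599556e+01,  6.34270068e-02,
        5.80123113e-02, -1.58114563e-04]), 'position': array([0.24361921, 0.57518943, 0.40378389]), 'tool_rot': array([ 1.99053063e-01,  9.79988123e-01, -9.98003574e-04, -3.99753324e-04]), 'ft_force': array([0.10424358, 0.40026281, 0.17451073]), 'moment': array([ 0.05926118, -0.02681454, -0.00412523]), 'grip_force': 0.0, 'grip_width': 0.08710610324836913}
<Robot object at 0x7f98cbb63e00> 0.1822
scene {'fov_y': 53.30131922756601, 'cx': 310.209453189023, 'cy': 202.96652834104452, 'extrinsics': array([[ 5.66195936e-01,  7.11255400e-01, -4.16578827e-01,
         1.61395208e-01],
       [-8.24270672e-01,  4.88473485e-01, -2.86306679e-01,
        -3.70351988e-01],
       [-1.49460059e-04,  5.05479387e-01,  8.62838668e-01,
         9.18086945e-0
[... 2710 characters left out ...]
  9.68042413e-01,  2.50785848e-01,
         6.77116991e-02],
       [ 9.99999816e-01, -6.06689718e-04,  2.06872628e-06,
         7.14357133e-04],
       [ 1.54151810e-04,  2.50785800e-01, -9.68042591e-01,
         2.02466209e-02],
       [ 0.00000000e+00,  0.00000000e+00,  0.00000000e+00,
         1.00000000e+00]]), 'T': array([[ 3.89605531e-01, -8.91572473e-01, -2.30881040e-01,
         1.81726032e-01],
       [ 9.20981810e-01,  3.77112482e-01,  9.78707442e-02,
         6.02543825e-01],
       [-1.90739635e-04, -2.50768221e-01,  9.68047139e-01,
         3.84489117e-01],
       [ 0.00000000e+00,  0.00000000e+00,  0.00000000e+00,
         1.00000000e+00]]), 'f': np.float64(350.5375434045179)}
```

Run:
```python
import cv2,numpy as np
a=cv2.imread('pics/scene0.png')[120:330,180:430]; b=cv2.imread('pics/side0.png')[170:350,230:430]
a=cv2.resize(a,(700,588),interpolation=cv2.INTER_CUBIC); cv2.imwrite('pics/a.png',a)
b=cv2.resize(b,(660,594),interpolation=cv2.INTER_CUBIC); cv2.imwrite('pics/b.png',b)
```

```text
(no output)
```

View pics/a.png

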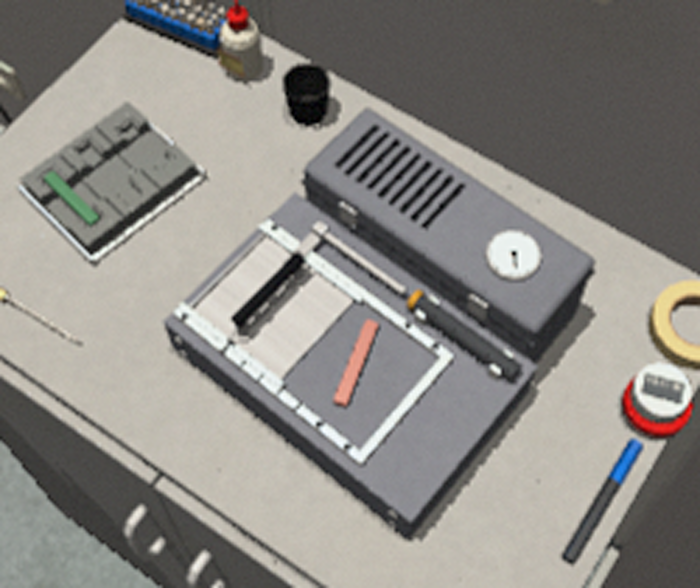

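View pics/b.png

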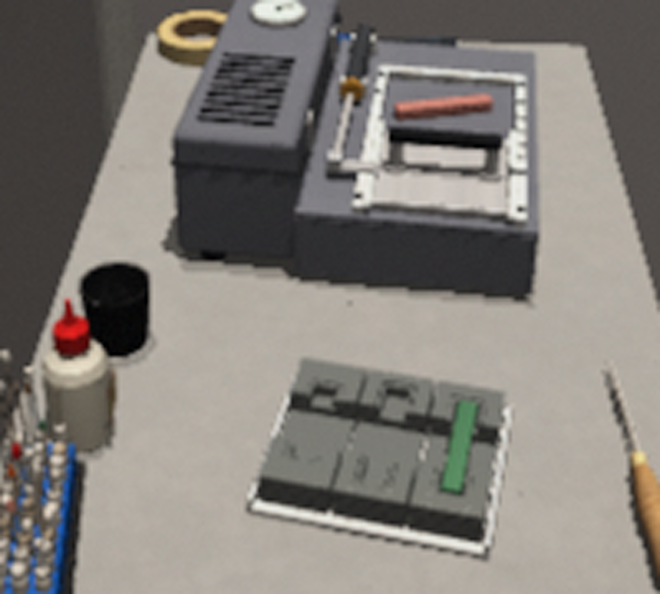

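Request:
{"op": "step_arm", "data": {
  "rows": [
    [0.03, -0.044, -0.008, 0, 0, -7.4],
    [0.03, -0.044, -0.008, 0, 0, -7.4],
    [0.03, -0.044, -0.008, 0, 0, -7.4],
    [0.03, -0.044, -0.008, 0, 0, -7.4],
    [0.03, -0.044, -0.008, 0, 0, -7.4],
    [0.03, -0.044, -0.008, 0, 0, -7.4],
    [0.03, -0.044, -0.008, 0, 0, -7.4],
    [0.03, -0.044, -0.008, 0, 0, -7.4],
    [0.03, -0.044, -0.008, 0, 0, -7.4],
    [0, 0, 0, 0, 0, 0],
    [0, 0, 0, 0, 0, 0]
  ]
}}

```text
time: 3.02
position: [0.5136, 0.1794, 0.3327]
tool_rot: [0.705, 0.71, -0.0, -0.0]
ft_force: [-0.3, 0.3, -0.5]
grip_width: 0.0872
grip_force: 0.0
```

Run:
```python
from h import *
c=shot('wrist'); np.savez('w1.npz',**{k:c[k] for k in('P','depth','pixels','T','f','cx','cy')})
for l in ['stone_mid','rack','cradle_long_seat','cradle_mid_seat','cradle_short_seat']:
    for r in cut_out(l,'wrist')[:2]:
        m=r['region']&c['ok']; print(l,round(r['confidence'],2),np.round(r['extent']),m.sum(),np.round(np.median(c['P'][m],0),4) if m.any() else '')
cv2.imwrite('pics/w1.png',c['pixels'])
```

```text
stone_mid 0.97 [262. 189.  28.  86.] 1277 [0.4688 0.1806 0.0272]
rack 0.79 [315. 181. 179. 135.] 2262 [0.505  0.2173 0.006 ]
rack 0.74 [536. 211.  83.  33.] 1996 [0.6869 0.1675 0.0403]
cradle_long_seat 0.86 [316. 196.  69. 127.] 5765 [0.5112 0.1723 0.0179]
cradle_long_seat 0.26 [536. 208.  82.  31.] 1905 [0.6867 0.1675 0.0408]
cradle_mid_seat 0.58 [264. 186.  66. 128.] 4867 [0.4697 0.1801 0.0249]
cradle_short_seat 0.76 [364. 200.  76. 116.] 5441 [0.5546 0.1682 0.0222]
```

View pics/w1.png

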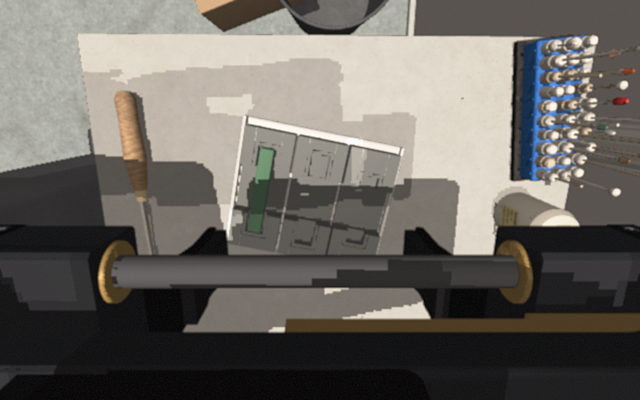

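Run:
```python
from h import *
d=np.load('w1.npz'); P=d['P']; px=d['pixels'].astype(int)
roi=np.zeros(P.shape[:2],bool); roi[100:255,215:420]=1
z=P[...,2]
m=roi&(z>.022)&(z<.032)
(c,s,a)=cv2.minAreaRect(P[m][:,:2].astype(np.float32)); print('rim rect',c,s,a)
g=roi&(px[...,1]>px[...,2]+15)&(z>.02)&(z<.035); r=cv2.minAreaRect(P[g][:,:2].astype(np.float32)); print('green',g.sum(),r,np.median(z[g]))
b=cv2.boxPoints(r); e=b[1]-b[0]; e2=b[2]-b[1]; e=e if np.linalg.norm(e)>np.linalg.norm(e2) else e2
e=e/np.linalg.norm(e); e*=np.sign(e[1]); print('yaw',np.degrees(np.arctan2(e[1],e[0])))
ex=np.array([e[1],-e[0]]); ctr=np.array(r[0])
X=(P[...,:2]-ctr)@ex; Y=(P[...,:2]-ctr)@e
for k in (0,1,2):
    out=[]
    for y in np.arange(-.052,.056,.004):
        row=''
        for x in np.arange(-.014,.0141,.004):
            q=roi&(abs(X-x-.044*k)<.002)&(abs(Y-y)<.002)
            row+=f'{1000*np.median(z[q]):4.0f}' if q.any() else '   .'
        out.append(f'{1000*y:4.0f}:'+row)
    print(k);print('\n'.join(out))
```

```text
rim rect (0.5109338164329529, 0.17035436630249023) (0.10449527204036713, 0.1303354799747467) 79.12681579589844
green 959 ((0.4678177535533905, 0.1788485199213028), (0.07300358265638351, 0.011593460105359554), 79.02580261230469) 0.027266311530836806
yaw 79.02579
0
 -52:  26  26  26  26  26  26  26  26
 -48:  26  26  26  25  26  26  26  26
 -44:  26  26  26  25  25  26  26  26
 -40:  26  26  25  25  25  25  25  26
 -36:  25  25  25  27  27  22  25  26
 -32:  26  25  25  27  27  24  25  26
 -28:  26  25  22  27  27  25  25  26
 -24:  26  25  25  27  28  25  25  26
 -20:  19  18  26  27  27  18  18  19
 -16:  11  11  27  27  27  21  11  11
 -12:  11  11  28  27  27  19  11  11
  -8:  11  11  27  27  27  11  11  10
  -4:  11  11  27  27  27  19  11  11
  -0:  10  11  27  27 150  19  11  11
   4:  11  11  27  27 155  15  11  11
   8:  11  11  27  28 160  18  10  10
  12:  11  11  27 154 156  12  11  11
  16:  11  10  27  27  27  21  11  11
  20:  25  25  26  27  27  26  25  25
  24:  26  25  24  27  27  25  25  26
  28:  25  25  26  27  27  24  25  26
  32:  26  25  25  27  27  26  25  26

[... 1545 characters left out ...]
  14  16  20  18
 -16:  11  11  11  11  11  11  11  11
 -12:  11  11  11  11  11  11  11  11
  -8:  11  11  11  11  11  11  11  11
  -4:  11  11  11  11  11  11  11  11
  -0:  11  11  11  11  11  11  11  11
   4:  11  11  11  11  11  11  11  11
   8:  11  11  11  11  11  11  11  11
  12:  11  11  11  11  11  11  10  11
  16:  11  11  11  11  11  11  11  11
  20:  25  25  17 155  17  17  25  26
  24:  26  25  17 160  17  17  25  26
  28:  26  25  17 161 155  18  25  26
  32:  26  25  25  25  26  25  25  26
  36:  26  26  26  26  26  26  26  26
  40:  26  26  26  26  26  26  26  26
  44:  26  26  26  26  26  26  26  26
  48:  26  26  26  26  26  26  26  26
  52:  17  16  15  18  21  19  17  20
```

```bash
cat >> h.py <<'E'
def pinkstone(P,px,zlo,zhi):
    px=px.astype(int); z=P[...,2]
    g=(px[...,2]>px[...,1]+35)&(px[...,2]>px[...,0]+25)&(z>zlo)&(z<zhi)
    n,l,s,_=cv2.connectedComponentsWithStats(g.astype(np.uint8)); k=1+np.argmax(s[1:,4]); g=l==k
    Q=P[g]; r=cv2.minAreaRect(Q[:,:2].astype(np.float32)); b=cv2.boxPoints(r); e=b[1]-b[0]; e2=b[2]-b[1]
    e=e if np.linalg.norm(e)>np.linalg.norm(e2) else e2
    return g,r[0],sorted(r[1]),np.degrees(np.arctan2(e[1],e[0]))%180,np.median(Q[:,2])
E
python3 - <<'E'
from h import *
s=np.load('scene0.npz'); print(pinkstone(s['P'],s['px'],.06,.08)[1:])
d=np.load('w1.npz'); P=d['P']; z=P[...,2]
roi=np.zeros(P.shape[:2],bool); roi[100:255,215:420]=1
from scipy.optimize import minimize
m=roi&(z>.005)&(z<.04); Q=P[m]
def f(p):
    c=p[:2]; t=p[2]; ex=np.array([np.cos(t),np.sin(t)]); ey=np.array([-ex[1],ex[0]])
    X=(Q[:,:2]-c)@ex; Y=(Q[:,:2]-c)@ey
    k=(abs(X)<.018)&(abs(Y)<.048); x=abs(X[k]);y=abs(Y[k]);q=Q[k,2]
    d=np.maximum(x-.00775,y-.0405)         # outside slot
    h=np.clip(.017+np.maximum(0,.007+np.clip(d,0,.002))*(d>0),0,.026)
    h=np.where(y<.02,.011,h)
    return np.mean(np.minimum(abs(h-q),.006))*1e3
best=min((minimize(f,[.5109+dx,.1704+dy,np.radians(-11+a)],method='Nelder-Mead',options=dict(initial_simplex=[[.5109+dx,.1704+dy,np.radians(-11+a)],[.513+dx,.1704+dy,np.radians(-11+a)],[.5109+dx,.1725+dy,np.radians(-11+a)],[.5109+dx,.1704+dy,np.radians(-9+a)]])) for dx in(-.002,0,.002) for dy in (-.002,0,.002) for a in(-.5,.5)),key=lambda r:r.fun)
print(best.x,np.degrees(best.x[2]),best.fun)
E
```

```text
((0.4653131663799286, -0.15124240517616272), [0.013285309076309204, 0.0761791318655014], np.float32(14.58903), np.float64(0.07157815224442377))
[ 0.51095931  0.17026857 -0.1896992 ] -10.868963529946916 0.8327356080306125
```

Request:
{"op": "step_arm", "data": {
  "rows": [
    [-0.009, -0.042, 0.004, 0, 0, -9.5],
    [-0.009, -0.042, 0.004, 0, 0, -9.5],
    [-0.009, -0.042, 0.004, 0, 0, -9.5],
    [-0.009, -0.042, 0.004, 0, 0, -9.5],
    [-0.009, -0.042, 0.004, 0, 0, -9.5],
    [-0.009, -0.042, 0.004, 0, 0, -9.5],
    [-0.009, -0.042, 0.004, 0, 0, -9.5],
    [-0.009, -0.042, 0.004, 0, 0, -9.5],
    [0, 0, 0, 0, 0, 0],
    [0, 0, 0, 0, 0, 0],
    [0, 0, 0, 0, 0, 0]
  ],
  "jaw": 0.045
}}

```text
time: 4.7
position: [0.4418, -0.1551, 0.3646]
tool_rot: [0.992, 0.127, -0.0, -0.0]
ft_force: [-0.1, 0.5, 0.5]
grip_width: 0.045
grip_force: 0.0
```

Run:
```python
from h import *
c=shot('wrist'); np.savez('w2.npz',**{k:c[k] for k in('P','depth','pixels','T','f','cx','cy')})
g,*r=pinkstone(c['P'],c['pixels'],.05,.09); print(r,g.sum())
ys,xs=np.where(g); print(xs.min(),xs.max(),ys.min(),ys.max())
P=c['P'];z=P[...,2]; px=c['pixels'].astype(int)
for l in ['gate','gate_grip']:
    for q in cut_out(l,'wrist')[:1]:
        k=q['region']&c['ok']&(z>.085)&(z<.11); print(l,q['confidence'],k.sum(),q['extent'],cv2.minAreaRect(P[k][:,:2].astype(np.float32)) if k.any() else '', z[k].max() if k.any() else '')
cv2.imwrite('pics/w2.png',c['pixels'])
```

```text
[(0.48899686336517334, -0.14391133189201355), [0.010805908590555191, 0.03220859542489052], np.float32(15.210682), np.float64(0.07023945942605747)] 551
310 324 112 154
gate 0.98 2044 [234.1, 104.9, 213.5, 202.5] ((0.4714984893798828, -0.05917775630950928), (0.011902186088263988, 0.08151721209287643), 85.3016586303711) 0.09957443825403078
gate_grip 0.86 2044 [235.6, 105.5, 216.4, 198.7] ((0.4714984893798828, -0.05917775630950928), (0.011902186088263988, 0.08151721209287643), 85.3016586303711) 0.09957443825403078
```

View pics/w2.png

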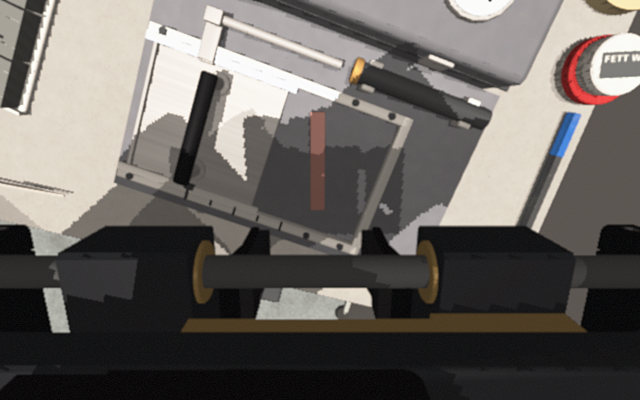

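```bash
sed -i 's/g=(px.*$/g=(px[...,2]>1.35*px[...,1])\&(px[...,2]>1.2*px[...,0])\&(px[...,2]>30)\&(z>zlo)\&(z<zhi)/' h.py
python3 - <<'E'
from h import *
d=np.load('w2.npz'); g,*r=pinkstone(d['P'],d['pixels'],.066,.09); print(r,g.sum())
ys,xs=np.where(g); print(xs.min(),xs.max(),ys.min(),ys.max())
P=d['P']; z=P[...,2]
# rail (z 68) direction
o=get_obs(); t=R.from_quat(o['tool_rot']).as_matrix(); print(o['position'],np.degrees(np.arctan2(t[1],t[0])))
tgt=np.array(r[0]); print('d',tgt-o['position'][:2], 'yaw turn', r[2]-np.degrees(np.arctan2(t[1,0],t[0,0])))
E
```

```text
[(0.46736040711402893, -0.1500048190355301), [0.010384414345026016, 0.07711777836084366], np.float32(14.448096), np.float64(0.0702122876458198)] 1312
311 324 112 209
[ 0.44193    -0.15548237  0.36467004] [ 14.5585896  -75.44141559 135.90773414]
d [0.02543041 0.00547755] yaw turn -0.11049332650602217
```

Request:
{"op": "step_arm", "data": {
  "rows": [
    [0.0127, 0.0027, -0.02, 0, 0, 0],
    [0.0127, 0.0028, -0.02, 0, 0, 0],
    [0, 0, -0.03, 0, 0, 0],
    [0, 0, -0.03, 0, 0, 0],
    [0, 0, -0.01, 0, 0, 0],
    [0, 0, 0, 0, 0, 0],
    [0, 0, 0, 0, 0, 0],
    [0, 0, 0, 0, 0, 0]
  ]
}}

```text
time: 5.85
position: [0.4675, -0.1512, 0.2557]
tool_rot: [0.992, 0.126, 0.001, 0.001]
ft_force: [0.3, 0.3, 0.1]
grip_width: 0.0452
grip_force: 0.0
```

Request:
{"op": "step_arm", "data": {
  "rows": [
    [0, 0.001, -0.006, 0, 0, 0],
    [0, 0, -0.0055, 0, 0, 0],
    [0, 0, 0, 0, 0, 0],
    [0, 0, 0, 0, 0, 0]
  ]
}}

```text
time: 6.35
position: [0.4671, -0.15, 0.2431]
tool_rot: [0.992, 0.126, -0.0, -0.0]
ft_force: [-0.1, 1.3, -0.5]
grip_width: 0.045
grip_force: 0.0
```

Request:
{"op": "step_arm", "data": {
  "rows": [
    [0, 0, 0, 0, 0, 0],
    [0, 0, 0, 0, 0, 0],
    [0, 0, 0, 0, 0, 0],
    [0, 0, 0, 0, 0, 0],
    [0, 0, 0, 0, 0, 0],
    [0, 0, 0, 0, 0, 0]
  ],
  "jaw": 0,
  "squeeze": 15
}}

```text
time: 7.1
position: [0.4672, -0.15, 0.2433]
tool_rot: [0.992, 0.126, 0.0, -0.0]
ft_force: [-0.2, 0.1, 0.3]
grip_width: 0.0112
grip_force: 15.0
```

Request:
{"op": "step_arm", "data": {
  "rows": [
    [0, 0, 0.03, 0, 0, 0],
    [0, 0, 0.03, 0, 0, 0],
    [0, 0, 0.03, 0, 0, 0],
    [0.0055, 0.04, 0, 0, 0, 8],
    [0.0055, 0.04, 0, 0, 0, 8],
    [0.0055, 0.04, 0, 0, 0, 8],
    [0.0055, 0.04, 0, 0, 0, 8.1],
    [0.0055, 0.04, 0, 0, 0, 8.1],
    [0.0055, 0.04, 0, 0, 0, 8.1],
    [0.0055, 0.04, 0, 0, 0, 8.1],
    [0.0055, 0.04, 0, 0, 0, 8.1],
    [0, 0, 0, 0, 0, 0]
  ]
}}

```text
time: 8.6
position: [0.5111, 0.1722, 0.3331]
tool_rot: [0.771, 0.637, 0.0, 0.0]
ft_force: [0.2, -1.3, -1.2]
grip_width: 0.0114
grip_force: 15.0
```

Request:
{"op": "step_arm", "data": {
  "rows": [
    [0, 0, -0.03, 0, 0, 0],
    [0, 0, -0.03, 0, 0, 0],
    [0, 0, -0.01, 0, 0, 0],
    [0, 0, 0, 0, 0, 0],
    [0, 0, 0, 0, 0, 0],
    [0, 0, 0, 0, 0, 0]
  ]
}}

```text
time: 9.35
position: [0.5116, 0.1699, 0.2643]
tool_rot: [0.772, 0.636, 0.001, 0.001]
ft_force: [0.3, 0.2, 0.3]
grip_width: 0.0113
grip_force: 15.0
```

Run:
```python
from h import *
o=get_obs(); t=R.from_quat(o['tool_rot']).as_matrix(); print(o['position'],np.degrees(np.arctan2(t[1],t[0])))
for n in ['wrist','scene','side']:
    c=shot(n); np.savez(f'{n}3.npz',**{k:c[k] for k in('P','depth','pixels','T','f','cx','cy')})
    cv2.imwrite(f'pics/{n}3.png',c['pixels'])
    try:
        g,*r=pinkstone(c['P'],c['pixels'],.02,.12); ys,xs=np.where(g); print(n,r,g.sum(),xs.min(),xs.max(),ys.min(),ys.max())
        q=(c['P'][g]-o['position'])@t; print('tool frame x range',np.percentile(q[:,0],[1,50,99]),'y',np.percentile(q[:,1],[2,50,98]),'z',np.percentile(q[:,2],[2,50,98]))
    except Exception as e: print(n,e)
```

```text
[0.51159311 0.16989929 0.26426075] [ 78.92184452 -11.07822652   6.12809505]
wrist [(0.5163362622261047, 0.18956035375595093), [0.012547293677926064, 0.03814009949564934], np.float32(78.98027), np.float64(0.09123548268229287)] 1989 302 328 173 254
tool frame x range [0.00160948 0.02081167 0.03889423] y [-0.00490815  0.00093709  0.00612603] z [0.17162758 0.17303981 0.17511357]
scene [(0.5890407562255859, -0.3758689761161804), [0.037129536271095276, 0.05733998119831085], np.float32(103.294426), np.float64(0.022360857323830974)] 113 403 427 256 274
tool frame x range [-0.54477837 -0.52822252 -0.48947817] y [0.16262152 0.17384245 0.20626699] z [0.23846659 0.24192384 0.24423368]
side [(0.5146388411521912, 0.16794362664222717), [0.01766667701303959, 0.07970711588859558], np.float32(90.171646), np.float64(0.09137182245559672)] 175 340 350 263 293
tool frame x range [-0.0352496   0.01123826  0.03786707] y [-0.00644417  0.00021181  0.01526719] z [0.17063273 0.17290567 0.23827001]
```

View pics/wrist3.png

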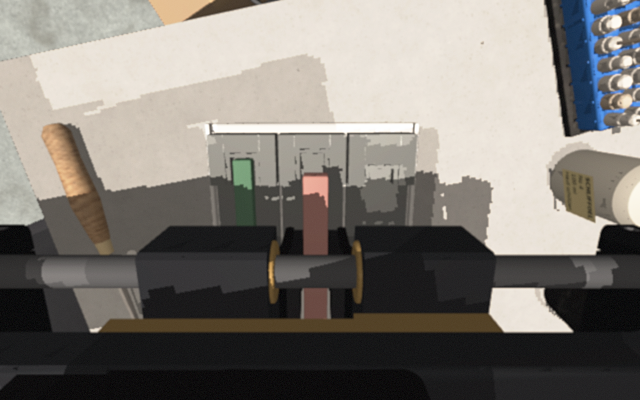

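Run:
```python
from h import *
o=get_obs(); t=R.from_quat(o['tool_rot']).as_matrix()
d=np.load('wrist3.npz'); P=d['P']; z=P[...,2]
g,*r=pinkstone(P,d['pixels'],.02,.12)
roi=np.zeros(z.shape,bool); roi[125:228,205:430]=1
m=roi&(z>.008)&(z<.032); Q=P[m]
T=(Q-o['position'])@t   # tool x ~ rack y, tool y ~ rack x
for th in (-.5,0,.5):
  a=np.radians(th)
  X=T[:,1]*np.cos(a)-T[:,0]*np.sin(a); Y=T[:,0]*np.cos(a)+T[:,1]*np.sin(a)
  # green stone sides + rim outer sides + top end
  rim=(T[:,2]<np.inf)&(Q[:,2]>.0235)
  print(th,'rim X',np.percentile(X[rim],[.3,99.7]),'sum/2',np.mean(np.percentile(X[rim],[.3,99.7])),'Ymax spread',[round(np.percentile(Y[rim&(abs(X-k)<.015)],99.5),4) for k in(-.044,0,.044)])
px=d['pixels'].astype(int); gg=roi&(px[...,1]>px[...,2]+15)&(z>.02)&(z<.035)
q=(P[gg]-o['position'])@t; print('green tool y',np.percentile(q[:,1],[2,50,98]),'xmax',np.percentile(q[:,0],99))
# floor of slot visible ahead of stone / short slot
for k in (0,.044):
    f=(abs(T[:,1]-k)<.012)&(Q[:,2]<.021)&(T[:,0]>.0225); 
    if f.any(): print(k,f.sum(),np.percentile(T[f,1],[2,98]),T[f,0].max())
q=(P[g]-o['position'])@t
for lo in np.arange(0.004,.039,.008):
    s=(abs(q[:,0]-lo)<.004); print('stone y',round(lo,3),np.percentile(q[s,1],[3,97]))
```

```text
-0.5 rim X [-0.06523694  0.06404501] sum/2 -0.0005959657493816023 Ymax spread [np.float64(0.0525), np.float64(0.0522), np.float64(0.0518)]
0 rim X [-0.06554853  0.06369908] sum/2 -0.0009247267398347706 Ymax spread [np.float64(0.0521), np.float64(0.0521), np.float64(0.0521)]
0.5 rim X [-0.0658514   0.06334941] sum/2 -0.0012509963983642208 Ymax spread [np.float64(0.0517), np.float64(0.0522), np.float64(0.0526)]
green tool y [-0.05008871 -0.04460904 -0.03929308] xmax 0.03659740839088583
0 554 [-0.0086701   0.00818565] 0.052324098743106645
0.044 314 [0.0343264  0.05230427] 0.05245815358412103
stone y 0.004 [-0.00429661  0.00649199]
stone y 0.012 [-0.00462822  0.00648651]
stone y 0.02 [-0.00415072  0.00632584]
stone y 0.028 [-0.00452565  0.00626941]
stone y 0.036 [-0.00445507  0.00658849]
```

Request:
{"op": "step_arm", "data": {
  "rows": [
    [-0.0018, 0.0003, -0.01, 0, 0, 0],
    [0, 0, -0.025, 0, 0, 0],
    [0, 0, -0.01, 0, 0, 0],
    [0, 0, -0.005, 0, 0, 0],
    [0, 0, 0, 0, 0, 0],
    [0, 0, 0, 0, 0, 0],
    [0, 0, 0, 0, 0, 0]
  ]
}}

```text
time: 10.38
position: [0.5096, 0.1703, 0.2138]
tool_rot: [0.772, 0.636, 0.0, 0.0]
ft_force: [0.5, 1.0, -0.7]
grip_width: 0.0113
grip_force: 15.0
```

Request:
{"op": "step_arm", "data": {
  "rows": [
    [0, 0, -0.003, 0, 0, 0],
    [0, 0, -0.003, 0, 0, 0],
    [0, 0, -0.002, 0, 0, 0],
    [0, 0, -0.002, 0, 0, 0],
    [0, 0, -0.002, 0, 0, 0],
    [0, 0, 0, 0, 0, 0],
    [0, 0, 0, 0, 0, 0]
  ]
}}

```text
time: 11.25
position: [0.5094, 0.1703, 0.2013]
tool_rot: [0.772, 0.636, 0.0, -0.0]
ft_force: [-0.8, 1.1, -0.0]
grip_width: 0.0116
grip_force: 15.0
```

Request:
{"op": "step_arm", "data": {
  "rows": [
    [0, 0, -0.001, 0, 0, 0],
    [0, 0, 0, 0, 0, 0],
    [0, 0, 0, 0, 0, 0]
  ]
}}

```text
time: 11.62
position: [0.5095, 0.1703, 0.2003]
tool_rot: [0.772, 0.636, 0.0, 0.0]
ft_force: [0.1, 0.9, -0.6]
grip_width: 0.0113
grip_force: 15.0
```

Request:
{"op": "step_arm", "data": {
  "rows": [
    [0, 0, 0, 0, 0, 0],
    [0, 0, 0, 0, 0, 0],
    [0, 0, 0, 0, 0, 0],
    [0, 0, 0.01, 0, 0, 0],
    [0, 0, 0.03, 0, 0, 0],
    [0, 0, 0.04, 0, 0, 0],
    [0, -0.02, 0.04, 0, 0, 0],
    [0, -0.02, 0.01, 0, 0, 0],
    [0, 0, 0, 0, 0, 0],
    [0, 0, 0, 0, 0, 0]
  ],
  "jaw": 0.026
}}

```text
time: 12.88
position: [0.5091, 0.1305, 0.33]
tool_rot: [0.772, 0.635, -0.0, -0.0]
ft_force: [0.7, -0.4, -1.1]
grip_width: 0.0259
grip_force: 0.0
```

Run:
```python
from h import *
o=get_obs(); t=R.from_quat(o['tool_rot']).as_matrix(); print(o['position'])
c=shot('wrist'); cv2.imwrite('pics/w4.png',c['pixels'][80:330,150:500])
g,*r=pinkstone(c['P'],c['pixels'],.015,.05); print(r,g.sum(),np.percentile(c['P'][g][:,2],[2,50,98]))
px=c['pixels'].astype(int); z=c['P'][...,2]; gg=(px[...,1]>px[...,2]+15)&(z>.02)&(z<.035)
print(cv2.minAreaRect(c['P'][gg][:,:2].astype(np.float32)))
c=shot('side'); P=c['P']; z=P[...,2]
for q in cut_out('gate','side')[:1]:
    k=q['region']&(z>.085)&(z<.11); print(q['confidence'],k.sum(),np.median(P[k],0) if k.any() else '')
```

```text
[0.50906054 0.13054483 0.33000677]
[(0.5102003216743469, 0.17017242312431335), [0.011284234933555126, 0.07756756991147995], np.float32(78.164215), np.float64(0.02727457747070805)] 565 [0.02568378 0.02727458 0.02860832]
((0.5882301330566406, 0.20217996835708618), (0.2795269787311554, 0.07003812491893768), 10.834918975830078)
0.9 28 [ 0.49722224 -0.05748745  0.09008946]
```

View pics/w4.png

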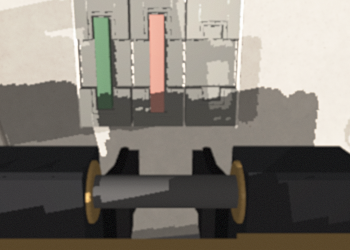

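Request:
{"op": "step_arm", "data": {
  "rows": [
    [-0.0047, -0.0237, -0.0035, 0, 0, -10.45],
    [-0.0047, -0.0237, -0.0035, 0, 0, -10.45],
    [-0.0047, -0.0237, -0.0035, 0, 0, -10.45],
    [-0.0047, -0.0237, -0.0035, 0, 0, -10.45],
    [-0.0047, -0.0237, -0.0035, 0, 0, -10.45],
    [-0.0047, -0.0237, -0.0035, 0, 0, -10.45],
    [-0.0047, -0.0237, -0.0035, 0, 0, -10.45],
    [-0.0047, -0.0237, -0.0035, 0, 0, -10.45],
    [0, 0, 0, 0, 0, 0],
    [0, 0, 0, 0, 0, 0],
    [0, 0, 0, 0, 0, 0]
  ],
  "jaw": 0.05
}}

```text
time: 14.4
position: [0.4719, -0.0585, 0.3022]
tool_rot: [0.999, -0.04, -0.0, -0.0]
ft_force: [0.1, -0.6, 1.2]
grip_width: 0.0496
grip_force: 0.0
```

Run:
```python
from h import *
o=get_obs(); t=R.from_quat(o['tool_rot']).as_matrix(); print(o['position'],np.degrees(np.arctan2(t[1],t[0])))
c=shot('wrist'); P=c['P']; z=P[...,2]
for q in cut_out('gate_grip','wrist')[:1]:
    k=q['region']&(z>.085)&(z<.11); T=(P[k]-o['position'])@t; print(k.sum(),np.percentile(T,[2,50,98],axis=0),cv2.minAreaRect(P[k][:,:2].astype(np.float32)))
```

```text
[ 0.47188354 -0.0584858   0.30218762] [ -4.52899779 -94.52900069 132.10961844]
2174 [[-0.03911732 -0.00507954  0.20375192]
 [ 0.01289401  0.00051196  0.20553862]
 [ 0.03992785  0.0061302   0.21004951]] ((0.47117239236831665, -0.05881873518228531), (0.011800476349890232, 0.0822412446141243), 84.69557189941406)
```

Request:
{"op": "step_arm", "data": {
  "rows": [
    [0, 0, -0.02, 0, 0, 0],
    [0, 0, -0.02, 0, 0, 0],
    [0, 0, -0.006, 0, 0, 0],
    [0, 0, 0, 0, 0, 0],
    [0, 0, 0, 0, 0, 0]
  ]
}}

```text
time: 15.12
position: [0.4721, -0.0593, 0.2568]
tool_rot: [0.999, -0.041, 0.001, 0.0]
ft_force: [-0.1, 0.4, -0.4]
grip_width: 0.05
grip_force: 0.0
```

Request:
{"op": "step_arm", "data": {
  "rows": [
    [0, 0, 0, 0, 0, 0],
    [0, 0, 0, 0, 0, 0],
    [0, 0, 0, 0, 0, 0],
    [0, 0, 0, 0, 0, 0],
    [0, 0, 0, 0, 0, 0],
    [0, 0, 0, 0, 0, 0]
  ],
  "jaw": 0,
  "squeeze": 40
}}

```text
time: 15.88
position: [0.4718, -0.0592, 0.2563]
tool_rot: [0.999, -0.041, 0.0, -0.0]
ft_force: [0.3, 2.2, -0.0]
grip_width: 0.0106
grip_force: 40.0
```

Request:
{"op": "step_arm", "data": {
  "rows": [
    [-0.0006, -0.005, 0, 0, 0, 0],
    [-0.0006, -0.007, 0, 0, 0, 0],
    [-0.0006, -0.007, 0, 0, 0, 0],
    [-0.0006, -0.007, 0, 0, 0, 0],
    [-0.0006, -0.007, 0, 0, 0, 0],
    [-0.0005, -0.007, 0, 0, 0, 0],
    [0, 0, 0, 0, 0, 0],
    [0, 0, 0, 0, 0, 0],
    [0, 0, 0, 0, 0, 0],
    [0, 0, 0, 0, 0, 0],
    [0, 0, 0, 0, 0, 0]
  ]
}}

```text
time: 17.25
position: [0.4683, -0.0979, 0.2563]
tool_rot: [0.999, -0.042, 0.0, -0.002]
ft_force: [3.2, 8.6, 2.1]
grip_width: 0.011
grip_force: 40.0
```

Run:
```python
from h import *
a=get_obs()['position']; print(a, np.dot(a[:2]-[.4718,-.0592],[-.085,-.996]), get_obs()['ft_force'])
for n in ['scene','side']:
    c=shot(n); P=c['P']; z=P[...,2]; cv2.imwrite(f'pics/{n}5.png',c['pixels'])
    for l in['stone','stone_mid','oil_bottle','black_cup','marker']:
        for q in cut_out(l,n)[:1]:
            k=q['region']&c['ok']; print(n,l,round(q['confidence'],2),np.round(np.median(P[k],0),4))
s=cv2.imread('pics/scene5.png')[180:300,230:390]; cv2.imwrite('pics/s5.png',cv2.resize(s,(800,600),interpolation=cv2.INTER_CUBIC))
```

```text
[ 0.46831137 -0.09788806  0.25625902] 0.03882984581901953 [3.18144879 8.56399356 2.10622753]
scene stone_mid 0.42 [0.4664 0.1773 0.0284]
scene marker 0.64 [ 0.4931 -0.3757  0.0105]
side stone 0.77 [0.5094 0.1711 0.0279]
side stone_mid 0.69 [0.5094 0.1709 0.0273]
side oil_bottle 0.62 [0.6918 0.1635 0.0535]
side black_cup 0.94 [0.6882 0.0759 0.0326]
```

View pics/s5.png

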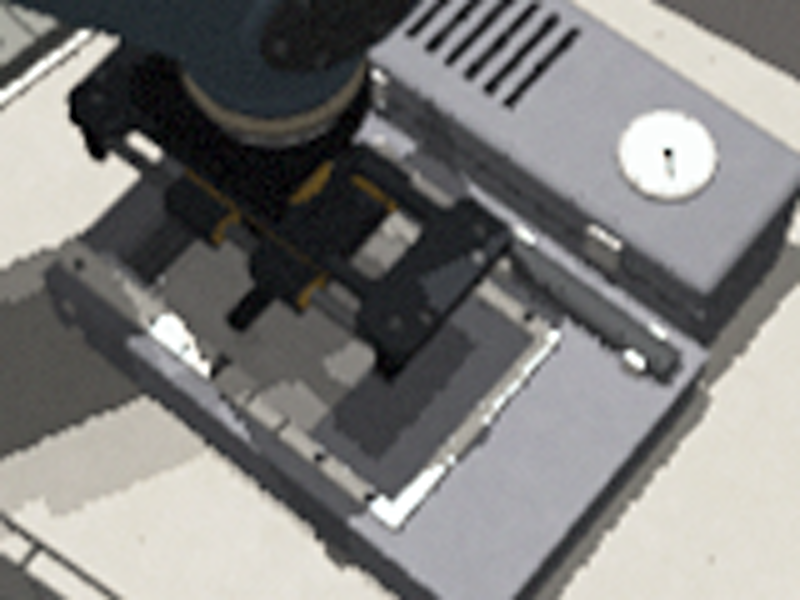

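Request:
{"op": "step_arm", "data": {
  "rows": [
    [0, -0.0005, 0, 0, 0, 0],
    [0, 0, 0, 0, 0, 0],
    [0, 0, 0, 0, 0, 0],
    [0, 0, 0, 0, 0, 0],
    [0, 0, 0, 0, 0, 0],
    [0, 0, 0, 0, 0, 0]
  ]
}}

```text
time: 18.6
position: [0.4683, -0.0983, 0.2563]
tool_rot: [0.999, -0.042, -0.0, -0.002]
ft_force: [3.7, 9.8, 2.6]
grip_width: 0.0105
grip_force: 40.0
```

Run:
```python
from h import *
o=get_obs(); t=R.from_quat(o['tool_rot']).as_matrix(); print(o['position'],o['ft_force'])
c=shot('wrist'); P=c['P']; z=P[...,2]
for q in cut_out('gate_grip','wrist')[:1]:
    k=q['region']&(z>.085)&(z<.11); print(k.sum(),cv2.minAreaRect(P[k][:,:2].astype(np.float32)) if k.any() else '')
print(hand_in())
```

```text
[ 0.46830864 -0.09828173  0.256261  ] [3.67429684 9.75528143 2.58749474]
2914 ((0.47528961300849915, -0.10209624469280243), (0.02020338550209999, 0.06621690094470978), 84.77996826171875)
the job is handed in; nothing more can be done
None
```

I handed the job in at about 19 s of the 54 s; the hand-in returned no verdict. The stone lies flat in the long slot, and the gripper holds the handle with the gate at about 39 mm of travel (half is 40 mm), read from arm position rather than the pointer, with about 10 N at the wrist.

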